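Gauge the drilled bore with the depth probe

TASK

Take the depth probe by its orange handle out of its stand, lower it into the brass-ringed bore of the cream model and press it firmly but gently on the bottom (about 8 N). Then let go, slide its green stop ring down until it lies on the model's face, so that it marks the depth, and leave the probe standing there like that. Never press the tip with more than 20 N or the model with more than 30 N, and leave everything else where it is.

Things in the scene. Friction and masses are not known exactly. Their poses are not given: they have to be found in the camera images.
- model: Cream block 110 x 90 x 56 mm high on the table, fixed, with a blue skirt and a row of 7 mm high white teeth along its +x edge (40 to 53 mm from the bore). Origin: centre of its underside, z up.
- bore (a point): Centre of the mouth of the blind bore in the model's top face, at its middle, 56 mm above the table; a flush brass ring 24 mm wide surrounds it. The bore is 11.5 mm wide, vertical and smooth; its flat rigid floor lies anywhere from 24 to 36 mm below the face, different every time and not measured. z up.
- stand: Black probe stand, 70 x 70 x 40 mm high, fixed; the probe starts upright in its central hole, 11.5 mm wide and 30 mm deep. Origin: centre of its underside.
- probe: Loose depth probe, about 90 g, 86 mm long: steel rod 10 mm in diameter, with an orange handle 16 mm in diameter from 62 to 86 mm above the tip end, and a green stop ring between. Origin: centre of the tip end; z runs up along the rod to the handle.
- probe_tip: The probe's lowest 12 mm, part of the probe; its nose tapers from 10 to 6 mm in diameter over the last 5 mm. Origin: centre of the tip end (same as the probe's).
- stop (a joint): Position of the stop ring along the rod, m, growing towards the handle: the ring's underside is 44 mm + this value above the tip end. It starts between 0 and 8 mm and can go to -24 mm. It slides with a friction of 2.5 N and stays where it is left.
- stop_under (a point): Centre of the underside of the green stop ring, a disc 44 mm in diameter and 8 mm thick on the rod. It can be pushed down with open fingertips either side of the handle, which passes between them. Ring and model are rigid: arriving on the face at over 15 mm/s gives a sharp blow.
- pink_dish: Bystander: pink round dish, 84 mm across, 20 mm high; origin at its underside. To be left alone.
- grey_dish: Bystander: grey round dish, 80 mm across, 22 mm high; origin at its underside. To be left alone.
- mug: Bystander: black mug, 80 mm across, 110 mm high; origin at its underside. To be left alone.
- resin_jar: Bystander: amber jar, 56 mm across, 60 mm high; origin at its underside. To be left alone.
- bur_block: Bystander: blue bur block, 60 x 45 x 25 mm high; origin at its underside. To be left alone.
- wax_knife: Bystander: wax knife, 170 mm long, lying flat; origin at its underside. To be left alone.
- tooth_tray: Bystander: white open tray, 90 x 120 x 30 mm high; origin at its underside. To be left alone.
Mind the look-alikes: they are no part of the job. What is meant by the probe is not brown or red, and is the larger of those in its own colour.

How it is judged (in metres and radians):
On the way:
1. the probe's tip, at least 20 mm down the bore, is pressed on its floor with more than 4.5 N (horizontal distance between probe_tip and bore below 0.003 m and z of probe_tip in the frame of bore below -0.02 m and contact force between probe_tip and anything else above 4.5 N), for 0.2 s.
At the end, for the whole second after the job is handed in: The probe stands released, still and upright (within 4.5 degrees) in the bore, its tip more than 20 mm down and within 3 mm of the bore's axis, with the underside of the stop ring within 1.5 mm of the model's face (horizontal distance between probe_tip and bore below 0.003 m and z of probe_tip in the frame of bore below -0.02 m and z of stop_under in the frame of bore between -0.002 and 0.0015 m and angle between probe's own z axis and vertical below 0.08 rad and linear speed of probe below 0.01 m/s and contact force between probe and the fingers below 0.05 N); the robot touches nothing.
It fails at once if the probe's tip is pressed on anything with more than 20 N (contact force between probe_tip and anything else above 20 N).
It fails at once if the probe or its stop ring is pressed on the model with more than 30 N (contact force between probe and model above 30 N).
It fails at once if the robot itself presses on the model with more than 30 N (contact force between any of the fingers, the arm and model above 30 N).
It fails at once if another thing on the table is moved by more than 20 mm (distance of any of pink_dish, grey_dish, mug, resin_jar, bur_block, wax_knife, tooth_tray from where it was at the start of the episode above 0.02 m).
It also fails if it takes over 51 s, if anything falls off the work surface, if the arm or the gripper's body presses on something with over 40 N, if the wrist force passes 120 N, or if a joint passes its speed limit or range.

ROBOT

A 6-joint arm with a two-finger parallel gripper is mounted at the origin on the work surface. World frame = base frame: x ahead of the robot, y to its left, z up, the work surface at z = 0. Lengths are in mm, angles in rad, forces in N, time in s.
With the tool pointing down it reaches from about 325 to 900 mm from the base axis. Payload 3.5 kg.
Tool frame: the origin (TCP) lies midway between the tips of the shut fingers; the grasp point (between the pads) lies bot.hold_point_z behind it (bot.hold_point_z is the distance from the TCP to the grasp point, in mm); z points along the fingers, y is the line along which they close (so a half turn about z gives the same grasp; the last joint's range is limited). The gripper opens to 85 mm and grips with 20 to 120 N. Pads are 22 mm wide; open, the fingers measure 114 mm over their backs; the gripper's body (76 mm by 85 mm) begins 54 mm behind the grasp point. The pads swing forward as they close: fully open they stand 13 mm farther back than shut.
Start: joints at [-1.295, 0.276, -0.026, 1.268, 0, 1.467], TCP at [231.117, -580.695, 231.313] pointing down, gripper open.
Joint ranges: [-3.12, 3.12], [-0.85, 1.88], [-1.08, 1.24], [-1.95, 2.15], [-1.57, 1.53], [-3.14, 3.14]. Speed limits (rad/s): [2.57, 2.57, 3.14, 3.14, 3.14, 3.14].

INTERFACE

Orientations are given as a unit quaternion [w, x, y, z].
In Python, from plant import bot, cams gives the robot as it stands.
- The arm moves only by the tool drive_tool, never from a script. Its argument "steps" is a list of rows, each a list of 4 numbers: the shift along the world's x, y, z in mm, then the turn about the world's z in degrees. In form: [[tx, ty, tz, roll], ...]. A call has 1 to 20 rows; each row shifts and turns the commanded pose from where the row before left it; what a row does not reach is not made up. A row lasts 1/12 s, in which the tool goes at most 41.7 mm and 7.16 degrees, less where a joint would pass 70% of its speed; a pose out of reach is approached as far as the arm can. A call with a gripper value outside its range is refused whole. "grip" is the finger opening in mm, from 0 to 85.4, set as the call begins (left out, the last holds). The fingers move at their own pace and stop on an object; "squeeze" is the grip in N (left out, the last holds). Time passes only in rows, so rows that do not move let the fingers close. It gives the time, the measured TCP pose, the force, the opening and the grip force at its end, in the units of the state.
- bot.observe(): the state, without advancing time (a new reading comes with each control period).
- cams.camera(name): name is "scene" or "top" or "wrist"; returns a dict with "color" (420x560x3 uint8, red, green, blue), "vfov" (degrees; the focal length in pixels is half the picture's height over the tangent of half this angle, whatever the lens; pixels are square), "cx", "cy" (the principal point, pixels), "T" (4x4, takes a point from camera to world coordinates). Camera axes: x right, y down, z forward; pixel columns grow to the right and rows downward; lengths in mm; the calibration is good to about 2 mm. A picture is of the moment at which its call begins. There is no depth.
- bot.finish_job(): hands the job in; it is judged then, once.
The state is a dict: "t": time; "joint_positions": joint angles; "dq": joint speeds; "joint_torque": joint torques, N m; "tool_pos": TCP position; "eef_rot": TCP orientation; "force": force on the tool from outside, world axes, zero at the start; "ft_torque": the same for the moment, N m; "finger_gap": finger opening in mm; "finger_force": force on a finger pad.
Only numpy, scipy, OpenCV 4.12 (cv2) and the standard library are available. Lean on these libraries where they do the work, as an engineer would, in place of code of your own. Each camera call takes 0.05 s, during which the arm holds its last target. There are 200 camera calls.

## Working session

There is one attempt and no reset: what is moved stays moved. The work goes in short steps, Python scripts to look and compute and a tool call to move; the robot and the scene stay as the last step left them, time stands still between calls to the robot, and variables do not carry over. Pictures are saved under pics/ and viewed, at most 10 in all, crops included, and the job is handed in when it is done.

Besides the shell and the picture viewer there is one more tool, called after "Emit:" as name([rows], argument=value, ...), one row to a line, values as JSON. drive_tool: Moves the arm, as the interface text tells. Its arguments: {"type":"object","properties":{"steps":{"type":"array","items":{"type":"array","items":{"type":"number"}}},"grip":{"type":"number"},"squeeze":{"type":"number"}},"required":["steps"]}

```bash
mkdir -p pics; cat > h.py <<'E'
import numpy as np, cv2, json, pickle
from plant import bot, cams
def snap(name, tag):
    c=cams.camera(name); pickle.dump(c,open(f'pics/{tag}.pkl','wb'))
    cv2.imwrite(f'pics/{tag}.png',c['color'][:,:,::-1]); return c
def load(tag): return pickle.load(open(f'pics/{tag}.pkl','rb'))
def ray(c,u,v):
    f=c['color'].shape[0]/2/np.tan(np.radians(c['vfov'])/2)
    d=np.array([(u-c['cx'])/f,(v-c['cy'])/f,1]); T=np.array(c['T'])
    d=T[:3,:3]@d; return T[:3,3],d/np.linalg.norm(d)
def proj(c,p):
    f=c['color'].shape[0]/2/np.tan(np.radians(c['vfov'])/2)
    T=np.array(c['T']); q=T[:3,:3].T@(np.array(p)-T[:3,3]); return [c['cx']+f*q[0]/q[2],c['cy']+f*q[1]/q[2]]
def atz(c,u,v,z):
    o,d=ray(c,u,v); return o+d*(z-o[2])/d[2]
def tri(L):
    A=0;b=0
    for c,u,v in L:
        o,d=ray(c,u,v);P=np.eye(3)-np.outer(d,d);A=A+P;b=b+P@o
    return np.linalg.solve(A,b)
E
python3 - <<'E'
from h import *
a=snap('scene','s0');b=snap('top','t0');
for c in(a,b):print(c['vfov'],c['cx'],c['cy'],np.round(c['T'],3).tolist(), [k for k in c])
cv2.imwrite('pics/st.png',cv2.resize(np.vstack([a['color'],b['color']])[:,:,::-1],(400,600)))
s=bot.observe();print(s,bot.hold_point_z)
E
```

```text
56.795806111184035 276.4317522901817 209.22495229511526 [[-0.705, 0.37, -0.605, 1138.067], [0.709, 0.344, -0.616, 611.113], [-0.019, -0.863, -0.505, 564.763], [0.0, 0.0, 0.0, 1.0]] ['color', 'vfov', 'cx', 'cy', 'T']
49.86267061985721 276.90090020232117 210.5648217745411 [[0.024, -0.991, 0.134, 423.311], [-1.0, -0.024, 0.003, 26.536], [-0.0, -0.134, -0.991, 1201.879], [0.0, 0.0, 0.0, 1.0]] ['color', 'vfov', 'cx', 'cy', 'T']
{'t': 0.1, 'joint_positions': array([-1.29540458e+00,  2.77080673e-01, -2.77676648e-02,  1.26799224e+00,
       -8.60726110e-06,  1.46739655e+00]), 'dq': array([-9.13094456e-04,  1.64218580e-04,  2.53024813e-03, -3.19626766e-05,
       -3.59552457e-04,  4.11770443e-05]), 'joint_torque': array([ 5.13299346e-04, -4.46709609e+01,  2.96127927e+01,  8.47120711e-03,
       -8.74974785e-05,  9.61209565e-06]), 'tool_pos': array([ 230.91689319, -580.00836239,  230.24550087]), 'eef_rot': array([-1.01797839e-03,  9.82117658e-01,  1.88265401e-01, -9.20780875e-05]), 'force': array([0.49711479, 0.10036605, 0.84841745]), 'ft_torque': array([ 0.00788101, -0.01510908,  0.04300091]), 'finger_force': 0.0, 'finger_gap': 85.14523233725711} 18.700000000000003
```

View pics/s0.png

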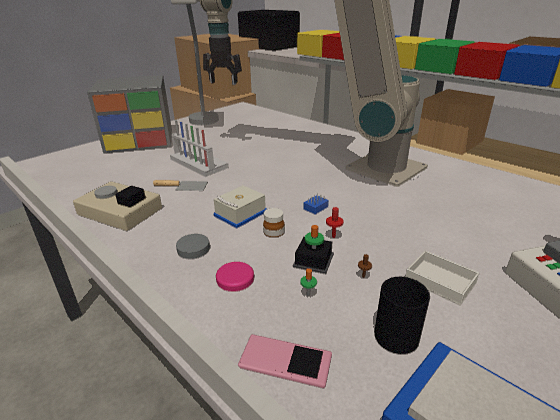

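View pics/t0.png

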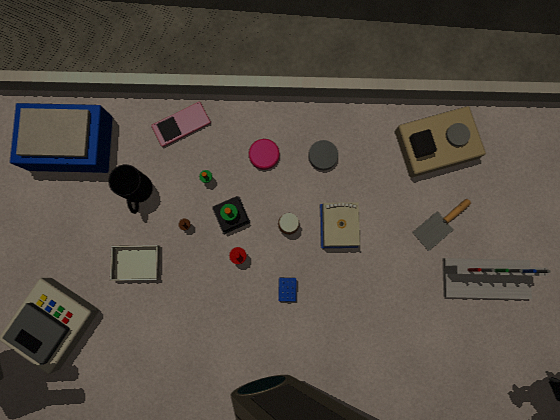

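Four candidates for the probe, scene / top pixels:
- Orange with green ring, in the black stand: (314,238) / (229,212)
- Smaller orange with green ring, freestanding: (309,280) / (206,176)
- Red: (335,220) / (238,256)
- Brown: (364,264) / (185,225)

The one in the stand fits: it is orange, the larger of the two, and stands in the stand. I'll confirm it in an enlarged crop.

```bash
python3 - <<'E'
from h import *
a=load('s0')['color'];b=load('t0')['color']
r=lambda i,s:cv2.resize(i,None,fx=s,fy=s,interpolation=cv2.INTER_CUBIC)
A=r(a[175:315,205:405],4)[:,:,::-1]
B=r(b[160:260,190:390],4)[:,:,::-1]
cv2.imwrite('pics/cA.png',A);cv2.imwrite('pics/cB.png',B)
E
```

```text
(no output)
```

View pics/cA.png

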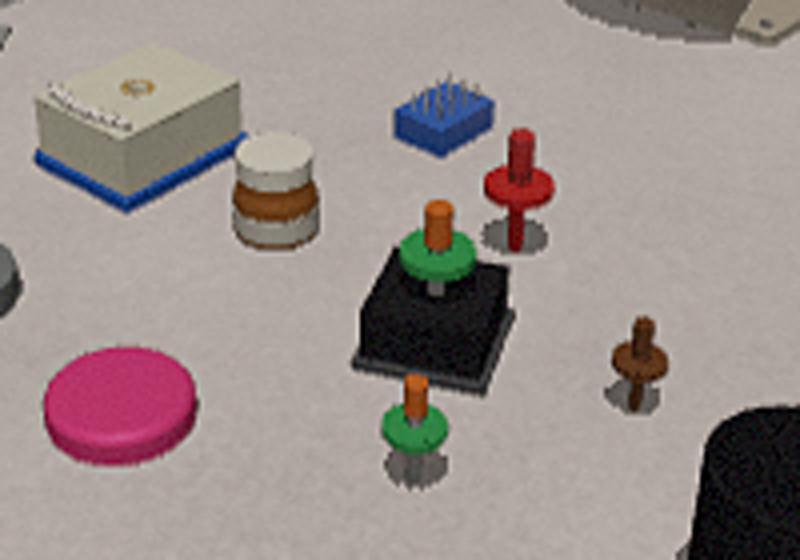

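View pics/cB.png

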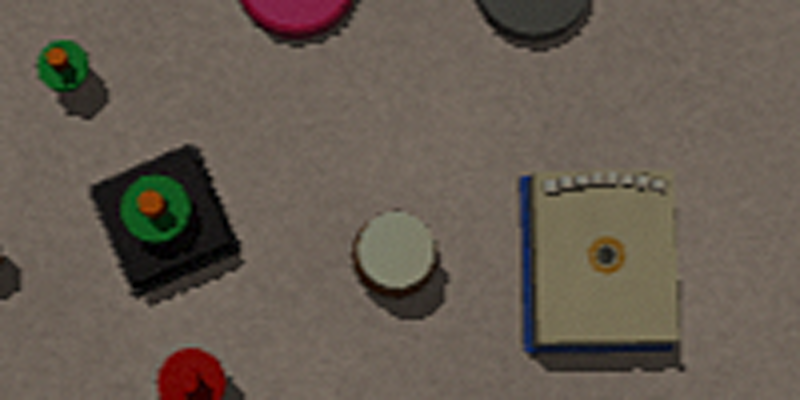

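The crop confirms it: the probe in the stand (handle top at crop (439,206) scene, (150,201) top) is clearly larger than the free orange one (crop (415,430)). The brass bore is at crop (138,87) scene and (606,255) top. Next I triangulate both.

```bash
python3 - <<'E'
from h import *
a=load('s0');b=load('t0')
A=lambda u,v:(a,(u+.5)/4-.5+205,(v+.5)/4-.5+175)
B=lambda u,v:(b,(u+.5)/4-.5+190,(v+.5)/4-.5+160)
for n,p,q in [('handletop',(439,206),(150,200)),('bore',(138,87),(606,255)),('modelcornerL',(38,100),(673,180)),('ring',(438,252),(155,208)),('jar',(275,150),(397,248)),('red',(520,135),(192,378))]:
    P=tri([A(*p),B(*q)]);print(n,P.round(1),[np.round(np.array(proj(c[0],P))-c[1:],2) for c in(A(*p),B(*q))])
E
```

```text
handletop [572.3 153.6  96.6] [array([-0.19, -0.01]), array([-0.14,  0.1 ])]
bore [ 549.4 -133.8   56.6] [array([-0.09, -0.01]), array([-0.07,  0.07])]
modelcornerL [ 600.7 -178.5   50.2] [array([0.35, 0.05]), array([ 0.26, -0.28])]
ring [571.6 153.7  65.5] [array([-0.12, -0.  ]), array([-0.08,  0.06])]
jar [549.8   0.   60.6] [array([-0.36, -0.03]), array([-0.27,  0.24])]
red [463.4 125.6  84.6] [array([-0.58, -0.01]), array([-0.47,  0.33])]
```

Triangulated heights check out: handle top 96.6 (expected 96), bore 56.6 (expected 56), jar lid 60.6 (expected 60). Now I move over the probe, turning so that the fingers close along y.

Emit:
drive_tool([
  [12.6, 27.2, 0, 5.9],
  [12.6, 27.2, 0, 5.9],
  [12.6, 27.2, 0, 5.9],
  [12.6, 27.2, 0, 5.9],
  [12.6, 27.2, 0, 5.9],
  [12.6, 27.2, 0, 5.9],
  [12.6, 27.2, 0, 5.9],
  [12.6, 27.2, 0, 5.9],
  [12.6, 27.2, 0, 5.9],
  [12.6, 27.2, 0, 5.9],
  [12.6, 27.2, 0, 5.9],
  [12.6, 27.2, 0, 5.9],
  [12.6, 27.2, 0, 5.9],
  [12.6, 27.2, 0, 5.9],
  [12.6, 27.2, 0, 5.9],
  [12.6, 27.2, 0, 5.9],
  [12.6, 27.2, 0, 5.9],
  [12.6, 27.2, 0, 5.9],
  [12.6, 27.2, 0, 5.9],
  [12.6, 27.2, 0, 5.9],
])

```text
t: 1.77
tool_pos: [483.1, -35.1, 230.9]
eef_rot: [-0.0, 0.342, 0.94, -0.0]
force: [0.5, -0.4, -0.3]
finger_gap: 85.3
finger_force: 0.0
```

Emit:
drive_tool([
  [12.7, 27.1, 0, 5.8],
  [12.7, 27.1, 0, 5.8],
  [12.7, 27.1, 0, 5.8],
  [12.7, 27.1, 0, 5.8],
  [12.7, 27.1, 0, 5.8],
  [12.7, 27.1, 0, 5.8],
  [12.7, 27.1, 0, 5.5],
  [0, 0, 0, 0],
  [0, 0, 0, 0],
  [0, 0, 0, 0],
], grip=50)

```text
t: 2.6
tool_pos: [571.3, 152.7, 230.6]
eef_rot: [-0.001, 0.0, 1.0, -0.0]
force: [-0.7, -0.9, -0.2]
finger_gap: 49.6
finger_force: 0.0
```

```bash
python3 - <<'E'
from h import *
from scipy.spatial.transform import Rotation as R
w=snap('wrist','w1');s=bot.observe();print(s['t'],s['tool_pos'],R.from_quat(np.roll(s['eef_rot'],-1)).as_matrix().round(3).tolist(),s['finger_gap'],s['force'])
print(np.round(w['T'],3).tolist(),w['vfov'])
print(proj(w,[572.3,153.6,96]),proj(w,[572.3,153.6,65.5]))
E
```

```text
2.65 [571.28392874 152.28681876 230.85234497] [[-1.0, 0.001, -0.001], [0.001, 1.0, -0.001], [0.001, -0.001, -1.0]] 50.290404430898946 [0.23768225 0.28010524 0.06934844]
[[0.0, 0.953, 0.302, 493.506], [1.0, 0.0, -0.001, 153.287], [-0.001, 0.302, -0.953, 373.088], [0.0, 0.0, 0.0, 1.0]] 66.7728615651094
[np.float64(286.02129408286334), np.float64(196.85027702602633)] [np.float64(285.99099642201594), np.float64(188.46158561547242)]
```

View pics/w1.png

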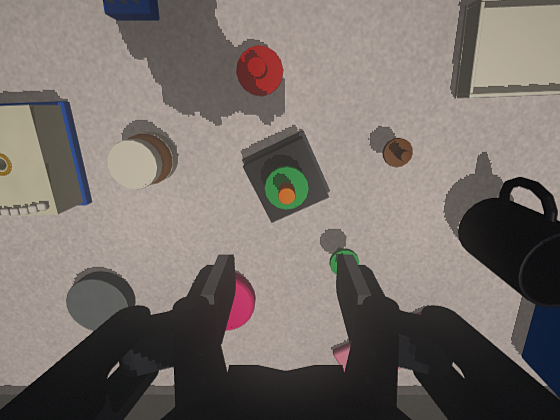

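The wrist view shows the handle top at (286,196). The two-view point projects to (286,197), so they agree to about 0.5 mm. I descend and grip.

Emit:
drive_tool([
  [0.3, 0.6, -20, 0],
  [0, 0, -20, 0],
  [0, 0, -20, 0],
  [0, 0, -20, 0],
  [0, 0, -20, 0],
  [0, 0, -20, 0],
  [0, 0, -20, 0],
  [0, 0, -12, 0],
  [0, 0, -8, 0],
  [0, 0, 0, 0],
  [0, 0, 0, 0],
])

```text
t: 3.57
tool_pos: [572.4, 153.2, 71.6]
eef_rot: [0.0, 0.0, 1.0, -0.0]
force: [0.1, 0.4, -0.1]
finger_gap: 50.3
finger_force: 0.0
```

Emit:
drive_tool([
  [0, 0, 0, 0],
  [0, 0, 0, 0],
  [0, 0, 0, 0],
  [0, 0, 0, 0],
  [0, 0, 0, 0],
  [0, 0, 0, 0],
  [0, 0, 0, 0],
  [0, 0, 0, 0],
], grip=0, squeeze=60)

```text
t: 4.23
tool_pos: [573.5, 153.8, 72.7]
eef_rot: [0.001, -0.0, 1.0, 0.0]
force: [-0.4, -0.6, 5.3]
finger_gap: 14.5
finger_force: 58.5
```

Emit:
drive_tool([
  [0, 0, 2, 0],
  [0, 0, 4, 0],
  [0, 0, 8, 0],
  [0, 0, 12, 0],
  [0, 0, 16, 0],
  [0, 0, 16, 0],
  [0, 0, 14, 0],
  [0, 0, 8, 0],
  [0, 0, 0, 0],
  [0, 0, 0, 0],
])

```text
t: 5.07
tool_pos: [572.3, 153.6, 151.9]
eef_rot: [0.0, -0.0, 1.0, 0.0]
force: [-0.0, -0.4, -1.4]
finger_gap: 13.7
finger_force: 58.5
```

```bash
python3 - <<'E'
from h import *
a=snap('scene','s2');b=snap('top','t2');s=bot.observe();print(s['t'],s['tool_pos'],s['force'],s['finger_gap'])
r=lambda i:cv2.resize(i,None,fx=5,fy=5,interpolation=cv2.INTER_CUBIC)[:,:,::-1]
cv2.imwrite('pics/d2.png',np.hstack([r(a['color'][175:275,270:350]),r(b['color'][160:260,190:260])]))
E
```

```text
5.1667 [571.34432105 153.46416811 150.40280128] [ 0.54800816  0.19268212 -1.63642979] 13.65042033533495
```

View pics/d2.png

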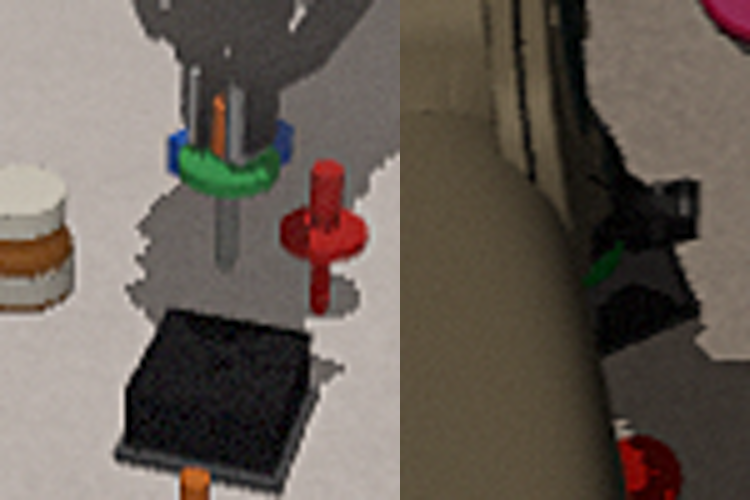

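```bash
python3 - <<'E'
from h import *
a=load('s2')
print(proj(a,[572.3,153.6,90]),proj(a,[572.3,153.6,176]),'meas tip 315.4,228.2 handle 313.7,194')
w=snap('wrist','w2');print(proj(w,[572.3,153.6,90]),proj(w,[572.3,153.6,176]))
r=lambda i,s:cv2.resize(i,None,fx=s,fy=s,interpolation=cv2.INTER_CUBIC)[:,:,::-1]
cv2.imwrite('pics/d3.png',np.hstack([r(a['color'][185:245,290:340],8),r(w['color'][150:390:,200:380],2)]))
E
```

```text
[np.float64(314.10481067927935), np.float64(228.62722518943028)] [np.float64(315.3171659177223), np.float64(194.50688795232347)] meas tip 315.4,228.2 handle 313.7,194
[np.float64(285.0235825140488), np.float64(226.66968646738152)] [np.float64(284.70251902264926), np.float64(300.1753176335678)]
```

View pics/d3.png

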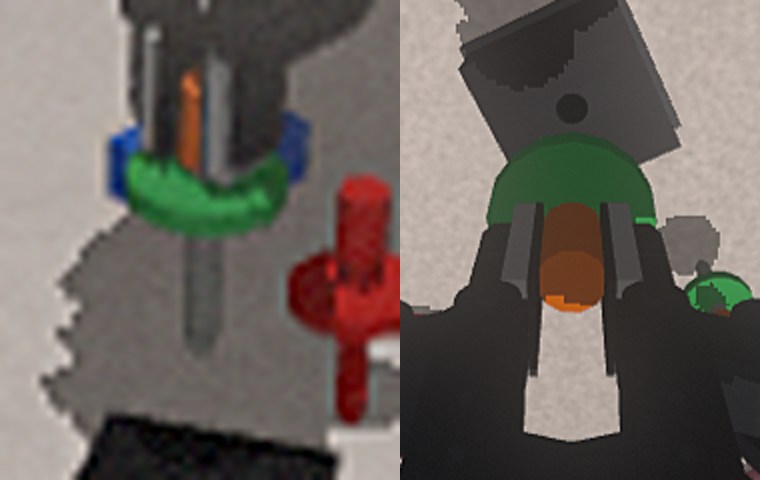

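The rod hangs plumb: the tip in the scene view is at (314.6,229), with (314.1,228.6) expected. I carry it to the bore.

Emit:
drive_tool([
  [-0.5, -8.4, 0, 0],
  [-1.6, -20, 0, 0],
  [-1.6, -20, 0, 0],
  [-1.6, -20, 0, 0],
  [-1.6, -20, 0, 0],
  [-1.6, -20, 0, 0],
  [-1.6, -20, 0, 0],
  [-1.6, -20, 0, 0],
  [-1.6, -20, 0, 0],
  [-1.6, -20, 0, 0],
  [-1.6, -20, 0, 0],
  [-1.6, -20, 0, 0],
  [-1.6, -20, 0, 0],
  [-1.6, -20, 0, 0],
  [-1.6, -19, 0, 0],
  [0, 0, -12, 0],
  [0, 0, -8, 0],
  [0, 0, 0, 0],
  [0, 0, 0, 0],
])

```text
t: 6.8
tool_pos: [547.9, -132.7, 129.7]
eef_rot: [-0.002, -0.0, 1.0, 0.001]
force: [-0.3, 0.2, -0.3]
finger_gap: 13.8
finger_force: 58.7
```

```bash
python3 - <<'E'
from h import *
a=snap('scene','s4');w=snap('wrist','w4');s=bot.observe();print(s['t'],s['tool_pos'],s['force'],s['finger_gap'])
print('tip exp',proj(a,[549.4,-133.8,70]),'bore',proj(a,[549.4,-133.8,56]),proj(w,[549.4,-133.8,56]))
r=lambda i,s:cv2.resize(i,None,fx=s,fy=s,interpolation=cv2.INTER_CUBIC)[:,:,::-1]
cv2.imwrite('pics/d4.png',np.hstack([r(a['color'][165:215,210:270],8),r(w['color'][125:325,220:360],2)]))
E
```

```text
6.9 [ 549.19947172 -132.93575494  131.02867359] [ 0.33267392 -0.50187182 -1.27897691] 14.085914197068515
tip exp [np.float64(238.70109706886953), np.float64(192.07237753174024)] bore [np.float64(239.04723177942617), np.float64(196.56499499006586)] [np.float64(283.3945766358625), np.float64(219.34829003778245)]
```

View pics/d4.png

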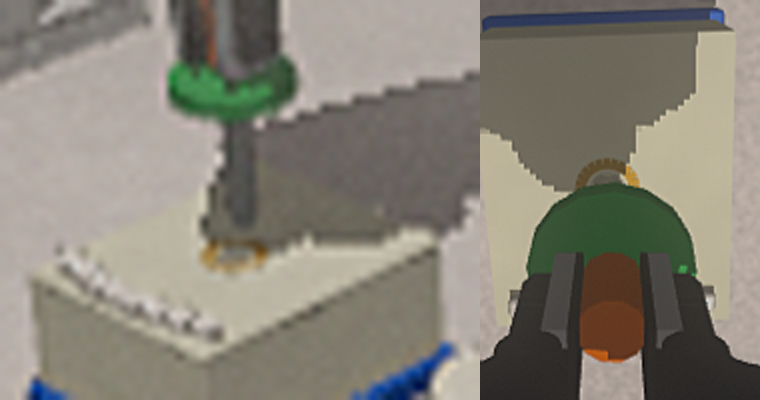

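```bash
python3 - <<'E'
from h import *
w=load('w4');a=load('s4');o=w['color'].astype(int);np.set_printoptions(linewidth=200)
print(np.round(w['T'][:3,3],1))
for z in(80,120,157):print(z,proj(w,[549.4,-133.8,z]))
for v in (258,270,285,295,300):
    m=np.where((o[v,:,0]-o[v,:,2]>25)&(o[v,:,0]-o[v,:,1]>20))[0];m=m[(m>250)&(m<320)];print(v,m.min() if len(m) else 0,m.max() if len(m) else 0)
for v in (228,235,242): 
    m=np.where(o[v,:,1]-o[v,:,0]>25)[0];m=m[(m>230)&(m<340)];print('g',v,m.min(),m.max())
for v in (208,210,212,214):
    m=np.where((o[v,:,0]-o[v,:,2]>35))[0];m=m[(m>255)&(m<310)];print('b',v,m)
for t in('s4','s0'):
  g=load(t)['color'].astype(int).sum(2)
  for v in range(182,198):print(v,g[v,232:248])
E
```

```text
[ 470.9 -132.6  272.9]
80 [np.float64(283.2008094515114), np.float64(231.89985387108828)]
120 [np.float64(282.7615701539531), np.float64(260.3522468800698)]
157 [np.float64(282.1329641091082), np.float64(301.07115872418285)]
258 273 298
270 271 300
285 270 301
295 270 301
300 272 299
g 228 262 308
g 235 254 317
g 242 249 321
b 208 [274 275 276 277 278 279 280 281 282 283 284 285 286 287 288 289 290 291 293 294 295]
b 210 [271 272 273 274 275 276 277 278 288 289 290 291 292 293 294 295 296 297 308]
b 212 [269 270 271 272 273 274 275 291 292 293 294 295 296 297 298 308]
b 214 [269 270 271 272 273 274 292 293 294 295 296 297 298 299]
182 [524 520 526 526 537 457 214 266 242 263 312 310 303 310 301 296]
183 [520 529 522 528 538 374 207 243 242 240 315 311 306 301 311 297]
184 [522 525 517 526 545 580 225 254 256 219 303 298 290 298 301 308]
185 [529 521 530 531 546 532 227 248 250 239 312 294 299 301 304 294]
186 [528 525 532 545 545 246 226 243 241 233 312 313 308 300 303 305]
187 [516 527 524 538 507 259 234 255 239 220 307 304 302 311 308 309]
188 [519 524 527 548 247 300 259 240 240 
[... 1078 characters left out ...]

188 [509 507 505 507 510 517 511 514 510 523 514 513 519 517 525 516]
189 [506 518 513 517 516 520 517 517 521 507 518 519 510 523 510 517]
190 [515 518 524 516 518 517 513 520 523 518 514 508 516 519 520 523]
191 [520 517 521 523 513 518 515 515 516 524 517 524 517 516 518 515]
192 [514 517 518 518 518 521 513 516 511 526 514 516 521 520 515 514]
193 [518 515 511 520 521 522 522 527 522 526 526 521 512 513 518 516]
194 [515 523 518 531 506 506 497 508 497 513 512 528 517 520 517 513]
195 [518 526 530 513 390 418 370 449 418 408 413 519 530 518 513 512]
196 [515 524 529 381 298 361 449 479 507 440 309 417 535 527 522 529]
197 [518 517 521 404 379 342 358 376 402 415 330 450 528 523 519 522]
```

The two views agree: the probe sits about 2.8 mm short in x, 1 mm over in y, and about 4 mm lower than nominal. I correct x and y, then re-measure.

Emit:
drive_tool([
  [1.4, -0.5, 0, 0],
  [1.4, -0.5, 0, 0],
  [0, 0, -3, 0],
  [0, 0, 0, 0],
  [0, 0, 0, 0],
])

```text
t: 7.32
tool_pos: [552.1, -134.6, 128.2]
eef_rot: [-0.0, -0.0, 1.0, 0.0]
force: [0.6, -0.2, -1.0]
finger_gap: 14.0
finger_force: 58.7
```

```bash
python3 - <<'E'
from h import *
a=snap('scene','s5');w=snap('wrist','w5');s=bot.observe();print(s['t'],s['tool_pos'],s['force'])
for z in(59,62,65,80,95):print(z,np.round(proj(a,[549.4,-133.8,z]),2))
np.set_printoptions(linewidth=200);g=a['color'].astype(int).sum(2)
for v in range(180,200):print(v,g[v,230:250])
o=w['color'].astype(int)
for v in (285,295):
    m=np.where((o[v,:,0]-o[v,:,2]>25)&(o[v,:,0]-o[v,:,1]>20))[0];m=m[(m>250)&(m<320)];print(v,m.min(),m.max())
for v in (206,208,210,212,214):
    m=np.where((o[v,:,0]-o[v,:,2]>35))[0];m=m[(m>255)&(m<305)];print('b',v,m.min(),m.max()) if len(m) else 0
for z in(56,157):print(z,proj(w,[549.4,-133.4,z]))
E
```

```text
7.4167 [ 552.16787598 -134.74767124  128.2919739 ] [-0.09957585 -0.49457808 -0.68928851]
59 [238.97 195.61]
62 [238.9  194.65]
65 [238.83 193.68]
80 [238.45 188.83]
95 [238.07 183.9 ]
180 [543 487 378 367 359 309 216 223 232 260 313 385 450 291 281 293 282 299 293 312]
181 [531 536 547 547 564 502 198 230 264 309 300 301 298 297 291 285 298 307 297 315]
182 [518 526 522 523 543 561 197 259 245 231 300 309 317 307 309 303 303 310 305 314]
183 [528 517 524 529 529 554 228 243 256 225 321 302 298 307 305 307 295 305 294 288]
184 [533 524 520 527 532 554 289 233 237 225 313 303 305 309 286 302 308 296 314 309]
185 [524 528 526 530 535 561 259 242 242 227 303 302 307 307 310 296 308 299 298 316]
186 [527 529 533 529 549 566 214 248 240 239 295 308 303 301 298 291 298 299 303 302]
187 [527 523 520 530 550 515 232 243 246 216 249 307 310 297 301 296 311 306 293 293]
188 [523 523 524 534 516 241 234 233 251 231 259 312 298 300 293 292 310 312 294 302]
189 [525 519 536 533 449 273 278 228 252 234 237 296 316 306 297 303 305 312 312 309]
190 [523 525 530 549 565 273 262 227 253 228 239 303 301
[... 331 characters left out ...]
0 279 283 291 309 290 278 279 275 280 286]
195 [526 531 547 556 388 276 205 226 262 269 244 216 205 273 280 409 397 392 394 394]
196 [530 536 532 550 567 310 238 292 333 352 342 309 209 295 402 570 558 566 563 565]
197 [522 530 538 535 550 431 390 377 310 342 355 405 379 492 569 555 541 538 539 538]
198 [535 531 524 531 536 505 413 452 362 411 463 483 451 559 547 530 538 528 536 524]
199 [530 525 528 532 530 539 533 545 474 494 550 547 544 536 528 533 527 530 528 529]
285 270 301
295 270 301
b 206 274 299
b 208 272 301
b 210 271 302
b 212 270 302
b 214 271 302
56 [np.float64(286.6296177106268), np.float64(215.6506262555873)]
157 [np.float64(287.5120086191168), np.float64(297.01147335260015)]
```

Emit:
drive_tool([
  [-0.1, 0.4, 0, 0],
  [0, 0, -1.5, 0],
  [0, 0, -1.5, 0],
  [0, 0, -1.5, 0],
  [0, 0, -1.5, 0],
  [0, 0, -1.5, 0],
  [0, 0, -1.5, 0],
  [0, 0, 0, 0],
])

```text
t: 8.08
tool_pos: [551.8, -134.3, 118.9]
eef_rot: [-0.0, -0.0, 1.0, 0.0]
force: [-0.7, 0.2, -1.8]
finger_gap: 14.2
finger_force: 58.7
```

Emit:
drive_tool([
  [0, 0, -1.5, 0],
  [0, 0, -1.5, 0],
  [0, 0, -1.5, 0],
  [0, 0, -1.5, 0],
  [0, 0, 0, 0],
])

```text
t: 8.5
tool_pos: [551.8, -134.3, 112.9]
eef_rot: [-0.0, -0.0, 1.0, 0.0]
force: [-0.7, 0.3, -1.5]
finger_gap: 13.9
finger_force: 58.7
```

Emit:
drive_tool([
  [0, 0, -1.5, 0],
  [0, 0, -1.5, 0],
  [0, 0, -1.5, 0],
  [0, 0, 0, 0],
])

```text
t: 8.83
tool_pos: [551.9, -134.3, 108.4]
eef_rot: [-0.0, -0.0, 1.0, 0.0]
force: [0.0, 0.4, -1.2]
finger_gap: 13.5
finger_force: 58.7
```

In the bore with no side load. I continue down, then slowly feel for the floor.

Emit:
drive_tool([
  [0, 0, -1.5, 0],
  [0, 0, -1.5, 0],
  [0, 0, -1.5, 0],
  [0, 0, -1.5, 0],
  [0, 0, -1, 0],
  [0, 0, -0.5, 0],
  [0, 0, 0, 0],
])

```text
t: 9.42
tool_pos: [552.1, -134.4, 101.1]
eef_rot: [-0.0, -0.0, 1.0, 0.0]
force: [-0.5, 1.1, -1.3]
finger_gap: 13.9
finger_force: 58.7
```

Emit:
drive_tool([
  [0, 0, -0.7, 0],
  [0, 0, -0.7, 0],
  [0, 0, -0.6, 0],
  [0, 0, 0, 0],
])

```text
t: 9.75
tool_pos: [552.1, -134.4, 99.2]
eef_rot: [-0.0, -0.0, 1.0, 0.0]
force: [0.3, 0.2, -0.9]
finger_gap: 13.7
finger_force: 58.7
```

Emit:
drive_tool([
  [0, 0, -0.7, 0],
  [0, 0, -0.7, 0],
  [0, 0, -0.6, 0],
  [0, 0, 0, 0],
])

```text
t: 10.08
tool_pos: [552.1, -134.4, 97.2]
eef_rot: [-0.0, -0.0, 1.0, 0.0]
force: [0.1, 0.2, -1.6]
finger_gap: 14.3
finger_force: 58.7
```

Emit:
drive_tool([
  [0, 0, -0.4, 0],
  [0, 0, -0.4, 0],
  [0, 0, -0.4, 0],
  [0, 0, 0, 0],
])

```text
t: 10.42
tool_pos: [552.1, -134.4, 96.0]
eef_rot: [-0.0, -0.0, 1.0, 0.0]
force: [0.2, 0.1, -1.9]
finger_gap: 14.0
finger_force: 58.7
```

Emit:
drive_tool([
  [0, 0, -0.4, 0],
  [0, 0, -0.4, 0],
  [0, 0, -0.4, 0],
  [0, 0, 0, 0],
])

```text
t: 10.75
tool_pos: [552.1, -134.4, 94.8]
eef_rot: [-0.0, -0.0, 1.0, 0.0]
force: [0.7, 1.7, -1.5]
finger_gap: 13.6
finger_force: 58.7
```

Emit:
drive_tool([
  [0, 0, -0.4, 0],
  [0, 0, -0.4, 0],
  [0, 0, -0.4, 0],
  [0, 0, 0, 0],
])

```text
t: 11.08
tool_pos: [552.1, -134.4, 93.6]
eef_rot: [-0.0, -0.0, 1.0, 0.0]
force: [0.4, 0.5, -0.6]
finger_gap: 13.8
finger_force: 58.7
```

Emit:
drive_tool([
  [0, 0, -0.4, 0],
  [0, 0, -0.4, 0],
  [0, 0, -0.4, 0],
  [0, 0, 0, 0],
])

```text
t: 11.42
tool_pos: [552.1, -134.4, 92.4]
eef_rot: [-0.0, -0.0, 1.0, -0.0]
force: [-0.8, 0.1, -1.2]
finger_gap: 14.0
finger_force: 58.7
```

Emit:
drive_tool([
  [0, 0, -0.4, 0],
  [0, 0, -0.4, 0],
  [0, 0, -0.4, 0],
  [0, 0, 0, 0],
])

```text
t: 11.75
tool_pos: [552.1, -134.4, 91.2]
eef_rot: [-0.0, -0.0, 1.0, 0.0]
force: [0.0, -0.1, -0.7]
finger_gap: 14.2
finger_force: 58.7
```

Emit:
drive_tool([
  [0, 0, -0.4, 0],
  [0, 0, -0.4, 0],
  [0, 0, -0.4, 0],
  [0, 0, 0, 0],
])

```text
t: 12.08
tool_pos: [552.1, -134.4, 90.0]
eef_rot: [-0.0, -0.0, 1.0, 0.0]
force: [-0.1, 0.0, -1.3]
finger_gap: 13.9
finger_force: 58.7
```

Emit:
drive_tool([
  [0, 0, -0.4, 0],
  [0, 0, -0.4, 0],
  [0, 0, -0.4, 0],
  [0, 0, 0, 0],
])

```text
t: 12.42
tool_pos: [552.1, -134.4, 88.8]
eef_rot: [-0.0, 0.0, 1.0, 0.0]
force: [-0.7, -0.2, -1.9]
finger_gap: 14.0
finger_force: 58.7
```

Emit:
drive_tool([
  [0, 0, -0.4, 0],
  [0, 0, -0.4, 0],
  [0, 0, -0.4, 0],
  [0, 0, 0, 0],
])

```text
t: 12.75
tool_pos: [552.1, -134.4, 87.8]
eef_rot: [0.0, -0.0, 1.0, -0.0]
force: [-0.9, 1.1, -0.7]
finger_gap: 13.9
finger_force: 58.8
```

Emit:
drive_tool([
  [0, 0, -0.4, 0],
  [0, 0, -0.4, 0],
  [0, 0, -0.2, 0],
  [0, 0, 0, 0],
])

```text
t: 13.08
tool_pos: [552.4, -134.4, 87.7]
eef_rot: [0.0, -0.0, 1.0, -0.0]
force: [-2.2, 1.3, 5.4]
finger_gap: 13.7
finger_force: 59.4
```

Floor contact. I add a little for about 8 N and hold.

Emit:
drive_tool([
  [0, 0, -0.2, 0],
  [0, 0, 0, 0],
  [0, 0, 0, 0],
  [0, 0, 0, 0],
])

```text
t: 13.42
tool_pos: [552.4, -134.4, 87.6]
eef_rot: [0.0, -0.0, 1.0, -0.0]
force: [-2.2, 1.3, 6.3]
finger_gap: 13.9
finger_force: 59.5
```

Emit:
drive_tool([
  [0, 0, -0.1, 0],
  [0, 0, 0, 0],
  [0, 0, 0, 0],
  [0, 0, 0, 0],
  [0, 0, 0, 0],
  [0, 0, 0, 0],
])

```text
t: 13.92
tool_pos: [552.4, -134.4, 87.6]
eef_rot: [0.0, -0.0, 1.0, -0.0]
force: [-3.7, 0.8, 6.3]
finger_gap: 14.0
finger_force: 59.5
```

```bash
python3 - <<'E'
from h import *
a=snap('scene','s6');s=bot.observe();print(s['t'],s['tool_pos'],s['force'])
o=a['color'].astype(int)
r=lambda i,s:cv2.resize(i,None,fx=s,fy=s,interpolation=cv2.INTER_CUBIC)[:,:,::-1]
cv2.imwrite('pics/d6.png',r(a['color'][150:220,205:275],8))
E
```

```text
13.9667 [ 552.43563222 -134.43215774   87.63643476] [-2.41383866  1.18219169  7.97182635]
```

View pics/d6.png

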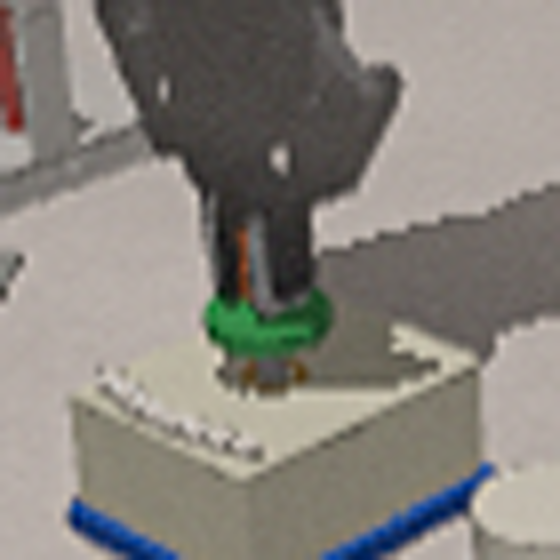

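Picture d6: the probe stands in the bore, with the ring (crop (268,325)) about 10 mm above the face (brass at crop (270,375)). I unload, then release to a 30 mm gap.

Emit:
drive_tool([
  [0, 0, 0.4, 0],
  [0, 0, 0.4, 0],
  [0, 0, 0, 0],
])

```text
t: 14.22
tool_pos: [552.3, -134.4, 87.6]
eef_rot: [0.0, -0.0, 1.0, -0.0]
force: [-2.9, 1.3, 4.6]
finger_gap: 14.1
finger_force: 59.2
```

Emit:
drive_tool([
  [0, 0, 0, 0],
  [0, 0, 0, 0],
  [0, 0, 0, 0],
  [0, 0, 0, 0],
  [0, 0, 0, 0],
], grip=30)

```text
t: 14.63
tool_pos: [552.1, -134.4, 86.9]
eef_rot: [-0.0, -0.0, 1.0, 0.0]
force: [0.1, -0.0, 0.0]
finger_gap: 30.1
finger_force: 0.0
```

```bash
python3 - <<'E'
from h import *
s=bot.observe();print(s['t'],s['tool_pos'],s['force'],s['finger_gap'])
w=snap('wrist','w7');o=w['color'].astype(int)
for v in range(250,320,8):
    m=np.where((o[v,:,0]-o[v,:,2]>25)&(o[v,:,0]-o[v,:,1]>20))[0];m=m[(m>250)&(m<320)];print(v,m.min() if len(m) else 0,m.max() if len(m) else 0)
for z in(66,75,85,90,97,110):print(z,np.round(proj(w,[549.4,-133.8,z]),1))
a=snap('scene','s7');g=a['color'].astype(int)
for v in range(182,203): print(v,[tuple(int(t) for t in g[v,c]) for c in (236,239,242)])
for z in(56,62,66,70,75):print(z,np.round(proj(a,[549.4,-133.8,z]),1),np.round(proj(a,[549.4+15,-133.8+16,z]),1))
E
```

```text
14.6333 [ 552.12903561 -134.43720473   86.94607166] [ 0.06561447 -0.02830518  0.02550627] 30.086437835212543
250 276 296
258 271 301
266 271 302
274 270 303
282 269 304
290 271 302
298 279 294
306 0 0
314 0 0
66 [285.8 245.9]
75 [285.8 253. ]
85 [285.9 261.8]
90 [285.9 266.6]
97 [285.9 273.9]
110 [285.9 289.2]
182 [(146, 74, 34), (111, 114, 111), (45, 40, 43)]
183 [(137, 68, 30), (109, 108, 106), (50, 49, 50)]
184 [(110, 61, 36), (113, 112, 113), (38, 36, 38)]
185 [(113, 68, 32), (108, 107, 107), (44, 46, 43)]
186 [(102, 66, 21), (110, 110, 109), (33, 32, 34)]
187 [(80, 88, 46), (111, 108, 108), (30, 28, 32)]
188 [(21, 85, 44), (110, 101, 106), (51, 48, 50)]
189 [(59, 144, 76), (93, 87, 89), (80, 82, 76)]
190 [(56, 139, 73), (28, 92, 44), (25, 72, 34)]
191 [(51, 133, 71), (53, 140, 71), (28, 75, 38)]
192 [(38, 105, 50), (40, 105, 52), (30, 84, 41)]
193 [(51, 101, 60), (47, 105, 58), (72, 107, 70)]
194 [(97, 94, 78), (73, 80, 73), (116, 103, 91)]
195 [(98, 81, 56), (92, 87, 86), (98, 82, 55)]
196 [(77, 55, 14), (83, 84, 82), (83, 57, 20)]
197 [(83, 68, 37), (74, 71, 65), (85, 65, 31)]
198 [(130, 122, 99), (119, 107, 81), (138, 132, 112)]
199 [(195, 188, 171), (181, 172, 151), (197, 192, 172)]
200 [(186, 179, 161), (190, 185, 167), (187, 182, 163)]
201 [(186, 181, 161), (184, 179, 161), (188, 181, 161)]
202 [(186, 179, 160), (190, 185, 167), (188, 182, 163)]
56 [239.  196.6] [238.7 200.4]
62 [238.9 194.6] [238.5 198.5]
66 [238.8 193.4] [238.4 197.2]
70 [238.7 192.1] [238.3 195.9]
75 [238.6 190.5] [238.2 194.2]
```

Emit:
drive_tool([
  [-2, 0, -0.8, 0],
  [0, 0.5, -0.8, 0],
  [0, 0, -0.8, 0],
  [0, 0, -0.8, 0],
  [0, 0, -0.8, 0],
  [0, 0, -0.8, 0],
  [0, 0, -0.8, 0],
  [0, 0, -0.8, 0],
  [0, 0, -0.8, 0],
  [0, 0, -0.8, 0],
])

```text
t: 15.57
tool_pos: [550.5, -134.1, 79.5]
eef_rot: [0.0, 0.0, 1.0, -0.0]
force: [0.1, -0.7, 2.3]
finger_gap: 29.8
finger_force: 1.2
```

Emit:
drive_tool([
  [0, 0, -0.8, 0],
  [0, 0, -0.8, 0],
  [0, 0, -0.8, 0],
  [0, 0, -0.8, 0],
  [0, 0, -0.8, 0],
  [0, 0, 0, 0],
])

```text
t: 16.07
tool_pos: [550.0, -134.0, 75.0]
eef_rot: [-0.0, 0.0, 1.0, -0.0]
force: [0.2, -0.1, 1.9]
finger_gap: 29.9
finger_force: 1.0
```

The ring is moving, with about 2.3 N of friction.

Emit:
drive_tool([
  [0, 0, -0.7, 0],
  [0, 0, -0.7, 0],
  [0, 0, -0.7, 0],
  [0, 0, -0.7, 0],
  [0, 0, -0.7, 0],
  [0, 0, -0.7, 0],
  [0, 0, 0, 0],
])

```text
t: 16.65
tool_pos: [550.0, -133.9, 70.8]
eef_rot: [-0.0, -0.0, 1.0, 0.0]
force: [0.8, -1.6, 2.7]
finger_gap: 30.0
finger_force: 1.0
```

Emit:
drive_tool([
  [0, 0, -0.6, 0],
  [0, 0, -0.6, 0],
  [0, 0, -0.6, 0],
  [0, 0, -0.6, 0],
  [0, 0, 0, 0],
])

```text
t: 17.07
tool_pos: [550.0, -133.9, 68.5]
eef_rot: [-0.0, -0.0, 1.0, 0.0]
force: [0.3, -1.8, 2.6]
finger_gap: 30.1
finger_force: 1.0
```

Emit:
drive_tool([
  [0, 0, -0.5, 0],
  [0, 0, -0.5, 0],
  [0, 0, -0.5, 0],
  [0, 0, 0, 0],
])

```text
t: 17.4
tool_pos: [550.0, -133.9, 67.0]
eef_rot: [-0.0, -0.0, 1.0, 0.0]
force: [-0.1, 0.4, 3.0]
finger_gap: 29.8
finger_force: 1.1
```

Emit:
drive_tool([
  [0, 0, -0.5, 0],
  [0, 0, -0.5, 0],
  [0, 0, -0.5, 0],
  [0, 0, 0, 0],
])

```text
t: 17.73
tool_pos: [550.0, -133.9, 65.5]
eef_rot: [-0.0, -0.0, 1.0, -0.0]
force: [-0.3, -1.0, 2.1]
finger_gap: 29.9
finger_force: 1.1
```

Emit:
drive_tool([
  [0, 0, -0.5, 0],
  [0, 0, -0.5, 0],
  [0, 0, -0.5, 0],
  [0, 0, 0, 0],
])

```text
t: 18.07
tool_pos: [550.1, -133.9, 64.0]
eef_rot: [-0.0, 0.0, 1.0, -0.0]
force: [0.8, -0.8, 2.1]
finger_gap: 30.0
finger_force: 1.0
```

Emit:
drive_tool([
  [0, 0, -0.5, 0],
  [0, 0, -0.5, 0],
  [0, 0, -0.5, 0],
  [0, 0, 0, 0],
])

```text
t: 18.4
tool_pos: [550.5, -134.0, 63.6]
eef_rot: [0.0, -0.0, 1.0, -0.0]
force: [-0.5, -0.4, 7.4]
finger_gap: 30.0
finger_force: 3.8
```

The ring is on the face: force rises to 7.4 N with the fingertips at about 64 mm (56 + 8). One small extra push, then I retreat.

Emit:
drive_tool([
  [0, 0, -0.4, 0],
  [0, 0, 0, 0],
  [0, 0, 0, 0],
])

```text
t: 18.65
tool_pos: [550.5, -134.0, 63.6]
eef_rot: [0.0, -0.0, 1.0, -0.0]
force: [-1.7, -0.5, 10.0]
finger_gap: 30.4
finger_force: 5.0
```

Emit:
drive_tool([
  [0, 0, 0.5, 0],
  [0, 0, 0.5, 0],
  [0, 0, 1, 0],
  [0, 0, 2, 0],
  [0, 0, 4, 0],
  [0, 0, 8, 0],
  [0, 0, 12, 0],
  [0, 0, 16, 0],
  [0, 0, 20, 0],
  [0, 0, 20, 0],
  [0, 0, 20, 0],
  [0, 0, 20, 0],
  [0, 0, 0, 0],
  [0, 0, 0, 0],
  [0, 0, 0, 0],
])

```text
t: 19.9
tool_pos: [549.8, -133.8, 186.2]
eef_rot: [-0.0, -0.0, 1.0, 0.0]
force: [0.0, -0.6, -0.1]
finger_gap: 29.6
finger_force: 0.0
```

```bash
python3 - <<'E'
from h import *
a=snap('scene','s8');w=snap('wrist','w8');s=bot.observe();print(s['t'],s['tool_pos'],s['force'])
r=lambda i,s:cv2.resize(i,None,fx=s,fy=s,interpolation=cv2.INTER_CUBIC)[:,:,::-1]
cv2.imwrite('pics/d8.png',np.hstack([r(a['color'][160:220,205:255],8),r(w['color'][110:350:,205:365],2)]))
print([np.round(proj(a,[549.4,-133.8,z]),1) for z in (56,64,112)])
E
```

```text
20.0 [ 549.10313566 -133.5034561   184.99589017] [-0.0901115   0.53753356  0.51553614]
[array([239. , 196.6]), array([238.9, 194. ]), array([237.6, 178.2])]
```

View pics/d8.png

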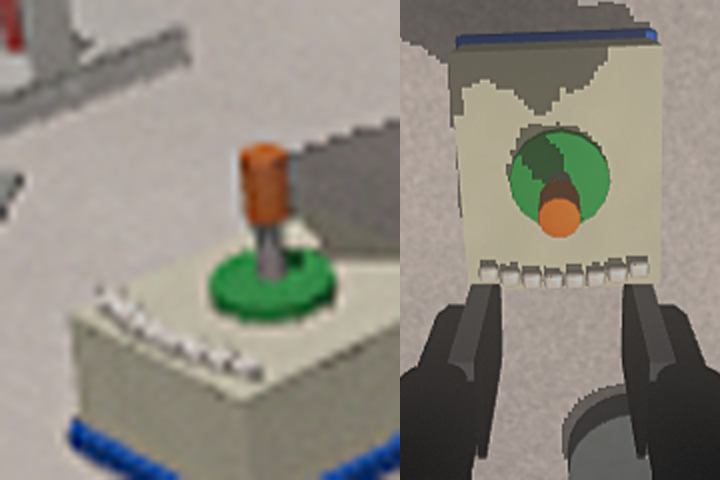

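The ring lies flat on the face. The probe stands upright and released: handle top at scene (238,178), so z ≈ 111 and the tip is about 30 mm deep. Handing in.

```bash
python3 -c "
from h import *
print(bot.finish_job())"
```

```text
the job is handed in; nothing more can be done
None
```

I pressed the probe on the bore floor at about 8 N, released it, pushed its stop ring down onto the model's face and left it standing about 30 mm deep; the job was handed in at about 20 s, and no verdict was returned.

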